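# Turn the wide cover leaf of the slide tray over its spine

## Robot

A 7-joint arm with a two-finger parallel gripper is mounted at the origin on a cart in front of the work surface, level with it; the furniture and walls round the work are solid. World frame = base frame: x ahead of the robot, y to its left, z up, the work surface at z = 0. Lengths are in m, angles in rad, forces in N, time in s.
With the tool pointing down it reaches from about 0.425 to 0.875 m from the base axis. Payload 4.7 kg.
Tool frame: the origin (TCP) lies between the finger pads; the fingertips stand 14 mm ahead of it and the grasp point (between the pads) lies 5 mm behind it; z points along the fingers, y is the line along which they close (so a half turn about z gives the same grasp; the last joint's range is limited). The gripper opens to 87 mm and grips with 3 to 60 N. Pads are 19 mm wide; open, the fingers measure 117 mm over their backs; the gripper's body (75 mm by 190 mm) begins 51 mm behind the grasp point.
Start: joints at [-1.09, 0.321, -0.07, 1.45, 0.023, 1.371, -0.057], TCP at [0.293, 0.58, 0.237] pointing down, gripper open.
Joint ranges: [-2.86, 2.86], [-0.3, 2.09], [-1.38, 1.24], [0.06, 2.45], [-1.56, 4.7], [0.09, 2.05], [-2.69, 2.69]. Speed limits (rad/s): [2.57, 2.57, 3.14, 3.14, 3.14, 3.14, 3.14].

## Interface

Orientations are given as a rotation vector (axis times angle).
In Python, from bench import ctrl gives the robot as it stands.
- The arm moves only by the shell command python3 -m inch 'ROWS' [OPENING] [FORCE]. ROWS is JSON, a list of rows, each a list of 6 numbers: the shift along the world's x, y, z in mm, then the turn, a rotation vector about the world's x, y, z in degrees. In form: [[tx, ty, tz, rx, ry, rz], ...]. A call has 1 to 20 rows; each row is the pose to reach, as a shift and turn from the pose commanded when the call began; what a row does not reach only later rows make up. A row lasts 1/8 s, in which the tool goes at most 62.5 mm and 10.7 degrees, less where a joint would pass 70% of its speed; a pose out of reach is approached as far as the arm can. A call with a gripper value outside its range is refused whole. OPENING is the finger opening in mm, from 0 to 87, set as the call begins (- or left out, the last holds). The fingers move at their own pace and stop on an object; FORCE is the grip in N (left out, the last holds). Time passes only in rows, so rows that repeat a pose let the fingers close. It gives the time, the measured TCP pose, the force, the opening and the grip force at its end, in the units of the state.
- ctrl.get_state(): the state, without advancing time (a new reading comes with each control period).
- ctrl.get_image(name): name is "scene" or "side" or "wrist"; returns (picture, depth): 384x512x3 uint8, red, green, blue; 384x512 float32, m along the optical axis (not along the pixel's ray), 0 where there is no reading.
- ctrl.camera_params(name): a dict with "mtx" (3x3 intrinsics, pixels), "dist_coeffs" ([k1, k2, p1, p2, k3] as OpenCV has them; the pictures are not rectified), "T" (4x4, takes a point from camera to world coordinates). Camera axes: x right, y down, z forward; pixel columns grow to the right and rows downward; lengths in m; the calibration is good to about 2 mm. A picture is of the moment at which its call begins: read the wrist's pose just before it. camera_params takes no time and is no camera call; for the wrist camera it gives the pose at the moment of the call.
- ctrl.close_job(): hands the job in; it is judged then, once.
The state is a dict: "time": time; "joint_positions": joint angles; "qd": joint speeds; "joint_torque": joint torques, N m; "position": TCP position; "tool_rot": TCP orientation; "ft_force": force on the tool from outside, world axes, zero at the start; "torque": the same for the moment, N m; "grip_width": opening from 0.0 (shut) to 1.0 (fully open); "grip_force": force on a finger pad.
Only numpy, scipy, OpenCV 4.12 (cv2) and the standard library are available. Lean on these libraries where they do the work, as an engineer would, in place of code of your own. Each camera call takes 0.05 s, during which the arm holds its last target. There are 200 camera calls.

## Task

The grey microscope slide tray has two white cover leaves hinged side by side on its middle spine, both standing a little open over the slides. With your fingertips only, gently push the wider leaf up and over the spine until it lies flat on the empty page on the other side, then let go and move clear. Do not pinch or lift anything, and leave the narrow leaf, the tray and the things around it as they are.

Things in the scene. Friction and masses are not known exactly. Their poses are not given: they have to be found in the camera images.
- tray: grey two-page slide tray, loose on rubber feet (1.6 kg), 170 mm along the spine (its x), 234 mm across (its y), page rims 44 mm high. Origin: centre of its underside. x runs along the spine (away from the robot at yaw 0), y to the page with the glass slides under the leaves (robot's left at yaw 0), -y to the empty page, z up. Hinge axis of both leaves: above the x axis, at z = 46 mm
- wide_leaf (a joint): angle of the wide leaf: 0 = flat over the slides (+y side of the tray), pi/2 = upright, pi = flat on the empty page (-y side), where it stops. Starts ajar at 0.2 to 0.5. A stiff hinge (about 0.06 N m) holds it wherever it is left, so it must be pushed all the way down; 1 to 3 N at its outer end move it
- narrow_leaf (a joint): angle of the narrow leaf (to be left alone), same sense, starts ajar at 0.1 to 0.4: same plate and lip but only 51 mm along the spine (tray x from -76 to -25 mm; lip 40 mm wide)
- wide_leaf_hinge (a point): point on the hinge axis at the middle of the wide leaf's width. The leaf is a white plate 4 mm thick (the axis in its mid-plane), 96 mm along the spine (tray x -20 to +76 mm), reaching 118 mm from the axis, just past the tray's edge
- wide_leaf_lip (a point): middle of the outer edge of the wide leaf's lip: at the plate's outer end a lip 80 mm wide, 34 mm long, 4 mm thick is bent 60 degrees out of the plate, upward at joint 0, hanging down outside the tray's edge at pi. At joint 0 this point is 134 mm out from the hinge axis and 29 mm above it
- narrow_leaf_lip (a point): middle of the outer edge of the narrow leaf's lip
- small_bottle: white reagent bottle with a blue cap, 42 mm across, 80 mm tall, standing beside the tray on the slide side; origin under its centre
- tape: roll of masking tape lying flat, 72 mm across, 19 mm high, beside the tray on the empty-page side; origin under its centre
- brown_bottle: brown reagent bottle with a black cap, 48 mm across, 93 mm tall, standing on the worktop to the left; origin under its centre
- dish: petri dish, 91 mm across, 15 mm high, on the worktop to the left; origin under its centre

How it is judged:
At the end, for the whole second after the job is handed in: the wide leaf lies flat on the empty page (joint above 3.06 of 3.14 rad) and at rest; the narrow leaf's lip and the tray are within 30 mm of where they were, the tray flat on the worktop (value of joint wide_leaf above 3.06 rad and not (distance of narrow_leaf_lip from where it was at the start of the episode above 0.03 m) and not (distance of tray from where it was at the start of the episode above 0.03 m) and height (world z) of tray below 0.006 m and angle between tray's own z axis and vertical below 0.03 rad and velocity of joint wide_leaf below 0.05 rad/s and linear speed of tray below 0.02 m/s); the robot touches nothing.
It fails at once if the leaf is pinched or shoved hard (over 30 N between fingers and wide leaf) (contact force between the fingers and wide_leaf above 30 N).
It fails at once if the wide leaf is slammed (over 6 rad/s) (velocity of joint wide_leaf above 6 rad/s).
It fails at once if the tray is lifted, tipped or shoved away (12 mm up, 0.12 rad, 40 mm) (height (world z) of tray above 0.012 m or angle between tray's own z axis and vertical above 0.12 rad or distance of tray from where it was at the start of the episode above 0.04 m).
It fails at once if the narrow leaf is turned (its lip moves over 40 mm) (distance of narrow_leaf_lip from where it was at the start of the episode above 0.04 m).
It fails at once if a thing standing around is lifted or shifted (over 30 mm) (distance of any of small_bottle, tape, brown_bottle, dish from where it was at the start of the episode above 0.03 m).
It also fails if it takes over 45 s, if anything falls off the work surface, if the arm or the gripper's body presses on something with over 40 N, if the wrist force passes 120 N, or if a joint passes its speed limit or range.

## Working session

There is one attempt and no reset: what is moved stays moved. The work goes in short steps, Python scripts to look and compute and a shell command to move; the robot and the scene stay as the last step left them, time stands still between calls to the robot, and variables do not carry over. Pictures are saved under pics/ and viewed, at most 10 in all, crops included, and the job is handed in when it is done.

```bash
mkdir -p pics; ls; cat > h.py <<'E'
import numpy as np,cv2
from bench import ctrl
def cloud(n):
    P=ctrl.camera_params(n); im,d=ctrl.get_image(n)
    K=np.array(P["mtx"]);D=np.array(P["dist_coeffs"]);T=np.array(P["T"])
    v,u=np.mgrid[0:384,0:512]
    p=cv2.undistortPoints(np.stack([u.ravel(),v.ravel()],1).astype(np.float64)[:,None],K,D)[:,0]
    z=d.ravel()
    X=np.c_[p*z[:,None],z]@T[:3,:3].T+T[:3,3]
    X[z==0]=np.nan
    return im,X.reshape(384,512,3)
E
python3 - <<'E'
from h import *
a=[]
for n in("scene","side"):
    im,X=cloud(n); np.savez(f"{n}.npz",im=im,X=X); cv2.imwrite(f"pics/{n}0.png",im[:,:,::-1])
    print(n,ctrl.camera_params(n)["T"])
s=ctrl.get_state();print(s["time"],s["position"],s["tool_rot"],s["grip_width"])
E
```

```text
pics
scene [[-0.89620015 -0.31249332  0.31491778  0.09569574]
 [-0.44362649  0.6385232  -0.62887491  0.99371809]
 [-0.0045631  -0.70330367 -0.7108749   1.01210072]
 [ 0.          0.          0.          1.        ]]
side [[ 0.83550129 -0.22704745  0.5003869  -0.2010051 ]
 [-0.54944954 -0.35604418  0.75586887 -0.88098383]
 [ 0.00654174 -0.90646676 -0.42222649  0.6518752 ]
 [ 0.          0.          0.          1.        ]]
0.1 [0.29233626 0.58000913 0.2355634 ] [-7.26465503e-01 -3.05612768e+00  2.65725238e-03] 0.9985388094031745
```

View pics/scene0.png

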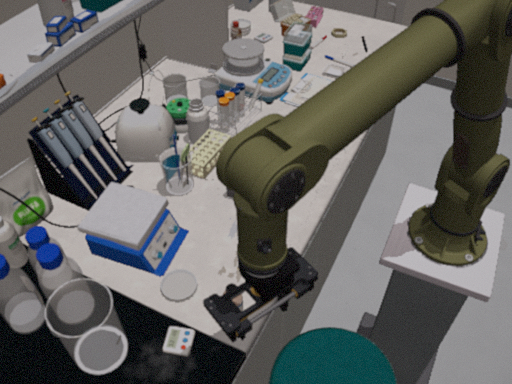

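View pics/side0.png

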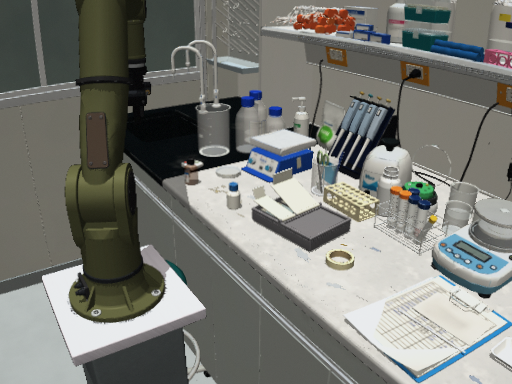

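The scene view is blocked by the arm. In the side view the tray is at about (300,220), with the narrow leaf at (270,205) and the wide leaf at (297,197). The small bottle is at (233,195) and the tape at (340,260). I'll get coarse positions from the side cloud.

```bash
python3 - <<'E'
from h import *
f=np.load("side.npz");X=f["X"];im=f["im"]
for n,(u,v) in dict(bottlecap=(233,186),tape=(340,252),tape2=(340,267),wide=(297,195),wtop=(283,182),wr=(318,207),narrow=(270,207),nlip=(259,195),page=(310,222),c_near=(319,243),c_r=(349,222),c_l=(253,210),dish=(229,171),br=(192,165)).items(): print(n,X[v,u].round(3))
cv2.imwrite("pics/sidecrop.png",cv2.resize(im[150:290,200:380,::-1],None,fx=4,fy=4,interpolation=cv2.INTER_CUBIC))
E
```

```text
bottlecap [0.445 0.214 0.077]
tape [ 0.539 -0.166  0.011]
tape2 [ 0.495 -0.214  0.009]
wide [0.573 0.064 0.074]
wtop [0.56  0.117 0.099]
wr [0.618 0.019 0.041]
narrow [0.481 0.07  0.057]
nlip [0.482 0.127 0.072]
page [ 0.548 -0.03   0.034]
c_near [ 0.518 -0.106  0.015]
c_r [ 0.644 -0.087  0.032]
c_l [0.449 0.11  0.039]
dish [0.57  0.454 0.014]
br [0.425 0.454 0.069]
```

View pics/sidecrop.png

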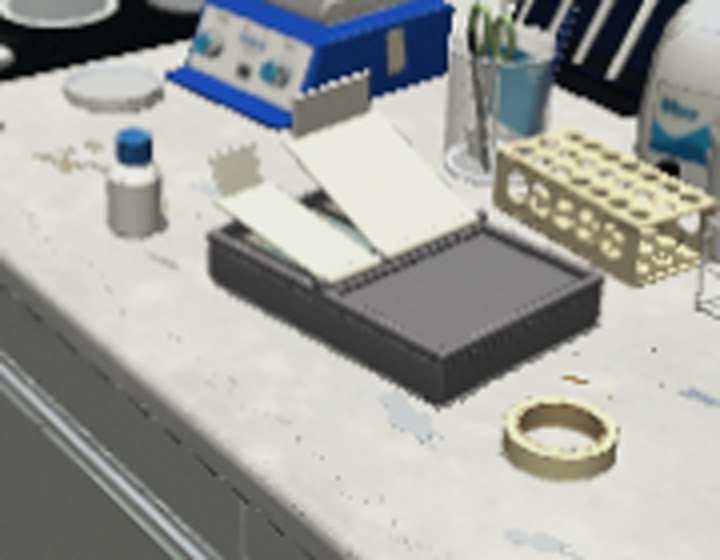

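The crop shows the tray, the wide leaf on the far side (more open), the narrow leaf nearer the robot and their lips at the upper left. Next I'll fit the tray and leaf poses.

```bash
cat > fit.py <<'E'
from h import *
def fit(name):
    f=np.load(name);X=f["X"].reshape(-1,3);im=f["im"].reshape(-1,3).astype(int)
    roi=(X[:,0]>.38)&(X[:,0]<.74)&(X[:,1]>-.2)&(X[:,1]<.18)
    dark=roi&(im.max(1)<140)&(X[:,2]>.012)&(X[:,2]<.055)&(np.ptp(im,axis=1)<30)
    r=cv2.minAreaRect(X[dark][:,:2].astype(np.float32)*1000)
    print("rect",r,dark.sum()); print(cv2.boxPoints(r).round())
    print("rim z",np.percentile(X[dark][:,2],[50,95]).round(4))
    return X,im,roi
if __name__=="__main__":
    import sys
    X,im,roi=fit(sys.argv[1])
    w=roi&(im.min(1)>180)&(X[:,2]>.046)
    for nm,m in(("wide",w&(X[:,0]>.53)),("narrow",w&(X[:,0]<.505))):
        p=X[m];n=np.array([0,0,1.])
        q=p
        for _ in range(6):
            c=q.mean(0);n=np.linalg.svd(q-c)[2][2];n*=np.sign(n[2]);q=p[abs((p-c)@n)<.004]
        print(nm,len(p),len(q),c.round(4),"n",n.round(3),"tilt",np.arccos(n[2]).round(3),"dir",np.degrees(np.arctan2(n[1],n[0])).round(1),"min",q.min(0).round(3),"max",q.max(0).round(3))
E
python3 fit.py side.npz
```

```text
rect ((608.180908203125, -29.593948364257812), (289.7326354980469, 332.2377014160156), 6.3551201820373535) 2391
[[ 446.  119.]
 [ 483. -211.]
 [ 771. -179.]
 [ 734.  152.]]
rim z [0.0362 0.0445]
wide 852 763 [0.5747 0.0676 0.0721] n [ 0.057 -0.431  0.901] tilt 0.45 dir -82.5 min [0.53  0.008 0.047] max [0.737 0.13  0.101]
narrow 347 327 [0.4845 0.0664 0.0576] n [ 0.011 -0.149  0.989] tilt 0.15 dir -85.8 min [0.458 0.003 0.047] max [0.505 0.123 0.069]
```

```bash
python3 - <<'E'
from h import *
X=np.load("side.npz")["X"].reshape(-1,3)
print("max z mm per 4cm cell; cols y from -.26")
for x in np.arange(.4,.84,.04):
    r=[]
    for y in np.arange(-.26,.34,.04):
        m=(X[:,0]>=x)&(X[:,0]<x+.04)&(X[:,1]>=y)&(X[:,1]<y+.04)
        r.append(int(1000*X[m,2].max()) if m.sum() else -1)
    print(round(x,2),r)
E
python3 -m inch '[[40,-40,40,0,0,10],[80,-80,60,0,0,20],[120,-120,60,0,0,30],[160,-160,60,0,0,34],[200,-200,60,0,0,34],[230,-240,60,0,0,34],[260,-280,60,0,0,34],[280,-320,60,0,0,34],[280,-340,60,0,0,34],[280,-340,60,0,0,34]]' 0 10
python3 - <<'E'
from h import *
s=ctrl.get_state();print(s["joint_positions"],s["ft_force"])
a=[]
for n in("wrist","scene"):
    im,X=cloud(n); np.savez(f"{n}.npz",im=im,X=X); a.append(im)
cv2.imwrite("pics/ws.png",cv2.resize(np.hstack(a)[:,:,::-1],(800,300)))
E
```

```text
max z mm per 4cm cell; cols y from -.26
0.4 [3, 2, 1, 2, 3, 3, 3, 3, 3, 3, 4, 80, 79, 3, 3, 3]
0.44 [3, 19, 2, 45, 45, 46, 52, 60, 64, 96, 3, 82, 82, 2, 5, 5]
0.48 [18, 20, 20, 46, 45, 43, 52, 57, 93, 99, 94, 3, 2, 3, 2, 3]
0.52 [18, 19, 19, 46, 45, 39, 54, 73, 91, 134, -1, 1, 5, 4, 2, 4]
0.56 [2, 2, 3, 41, 47, 39, 52, 71, 89, 133, -1, 3, 5, 2, 5, 4]
0.6 [3, 3, 2, 2, 46, 47, 52, 67, 88, 99, -1, 1, 3, 4, 16, 15]
0.64 [3, 3, 1, 2, 45, 46, -1, -1, -1, -1, -1, -1, -1, 3, 61, 107]
0.68 [77, 80, 78, 78, 20, 53, 54, 54, 55, 55, 111, 1, -1, -1, 120, 120]
0.72 [126, 126, 127, 124, 53, 56, 55, 56, 54, 150, 152, 110, 4, 2, 120, 121]
0.76 [125, 127, 127, 124, 113, 107, 55, 54, 52, 150, 85, 135, 4, 3, 120, 120]
0.8 [80, 125, 127, -1, 146, 145, 2, 3, 1, 148, 111, 121, -1, 0, 121, 122]
time: 1.35
position: [0.5723, 0.2393, 0.2965]
tool_rot: [0.195, -3.135, -0.0]
ft_force: [0.0, -0.7, 0.3]
grip_width: 0.015
grip_force: 0.0
[-0.53030899  0.23507181  0.11159401  1.4415962  -0.02642031  1.46677344
  1.27611396] [ 0.04011848 -0.65313514  0.32727975]
```

View pics/ws.png

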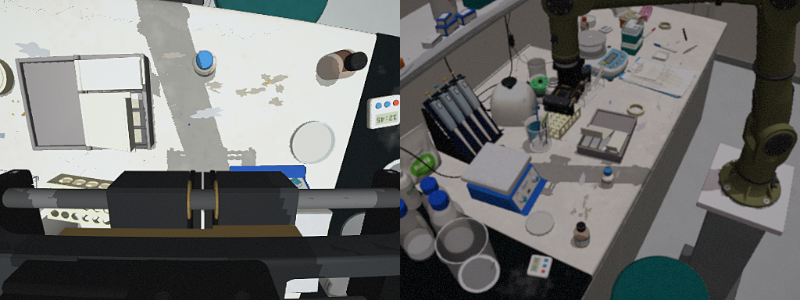

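The wrist view (left half) shows the tray at (85,100) with the narrow leaf at (110,70), the wide leaf at (105,120), the blue-capped bottle at (205,62) and the brown bottle at (335,65). I'll refine the fit from the wrist cloud.

```bash
python3 - <<'E'
from h import *
for n in("wrist","scene"):
    f=np.load(n+".npz");X=f["X"];im=f["im"].astype(int)
    m=(X[...,0]>.4)&(X[...,0]<.675)&(X[...,1]>-.16)&(X[...,1]<.165)&(X[...,2]>.03)&(X[...,2]<.05)&(im.max(2)<150)
    k,l,st,c=cv2.connectedComponentsWithStats(m.astype(np.uint8)); i=1+st[1:,4].argmax(); 
    p=X[l==i]
    print(n,st[i,4],cv2.minAreaRect(p[:,:2].astype(np.float32)*1000))
    roi=(X[...,0]>.4)&(X[...,0]<.675)&(X[...,1]>-.03)&(X[...,1]<.15)
    w=roi&(im.min(2)>170)&(X[...,2]>.048)
    k,l,st,c=cv2.connectedComponentsWithStats(w.astype(np.uint8))
    for i in range(1,k):
        if st[i,4]<100: continue
        p=X[l==i];q=p
        for _ in range(8):
            c0=q.mean(0);nn=np.linalg.svd(q-c0)[2][2];nn*=np.sign(nn[2]);q=p[abs((p-c0)@nn)<.004]
        print(len(p),len(q),"c",c0.round(4),"n",nn.round(3),"tilt",np.arccos(nn[2]).round(3),"dir",np.degrees(np.arctan2(nn[1],nn[0])).round(1),"rect",cv2.minAreaRect(q[:,:2].astype(np.float32)*1000),"zmax",p[:,2].max().round(3))
E
```

```text
wrist 1043 ((557.1216430664062, -39.37202453613281), (167.71360778808594, 115.39959716796875), 7.875162124633789)
3269 3262 c [0.4903 0.0674 0.0573] n [ 0.02  -0.147  0.989] tilt 0.149 dir -82.3 rect ((490.6920166015625, 66.07763671875), (51.11936950683594, 120.97975158691406), 7.88236665725708) zmax 0.074
4112 3892 c [0.5681 0.0678 0.0722] n [ 0.061 -0.436  0.898] tilt 0.456 dir -82.1 rect ((569.8623046875, 71.16893005371094), (95.99348449707031, 109.60226440429688), 7.508641719818115) zmax 0.134
scene 2336 ((549.6373291015625, 18.06805419921875), (171.0493927001953, 242.78663635253906), 7.727489471435547)
```

Tray at (0.549, 0.018), yaw 7.8°; the wide leaf is at 0.456 rad and its hinge point is at (0.577, 0.022). I'll push along the tray's -y with closed fingers, following an arc.

```bash
python3 -m inch '[[-10,-30,-30,0,0,0.7],[-17,-60,-70,0,0,0.7],[-17,-60,-120,0,0,0.7],[-17,-60,-160,0,0,0.7],[-17,-60,-185,0,0,0.7],[-17,-60,-197,0,0,0.7],[-17,-60,-197,0,0,0.7],[-17,-60,-197,0,0,0.7]]'
cat > plan.py <<'E'
from h import *
H=np.array([.5767,.0218]);y=np.array([-.1357,.9907]);p=ctrl.get_state()["position"]
print("now s",(p[:2]-H)@y)
for th,C,z in[(26,.108,.086),(40,.090,.107),(60,.059,.130),(75,.031,.142),(90,.0,.146),(105,-.026,.145),(120,-.050,.135),(135,-.070,.119),(150,-.086,.098),(165,-.096,.073),(175,-.099,.056),(180,-.1,.046)]:
    w=H+y*(C+.015); print(th,np.round(1000*(np.r_[w,z+.014]-p),0))
E
python3 plan.py
```

```text
time: 2.45
position: [0.5563, 0.1814, 0.101]
tool_rot: [-0.219, 3.132, 0.002]
ft_force: [0.4, 0.3, 0.3]
grip_width: 0.004
grip_force: 0.0
now s 0.16086949416750118
26 [  4. -38.  -1.]
40 [  6. -56.  20.]
60 [ 10. -86.  43.]
75 [  14. -114.   55.]
90 [  18. -145.   59.]
105 [  22. -170.   58.]
120 [  25. -194.   48.]
135 [  28. -214.   32.]
150 [  30. -230.   11.]
165 [  31. -240.  -14.]
175 [  32. -243.  -31.]
180 [  32. -244.  -41.]
```

```bash
python3 -m inch '[[1,-12,-1,0,0,0],[3,-24,-1,0,0,0],[4,-32,-1,0,0,0],[4,-38,-1,0,0,0],[5,-44,6,0,0,0],[5,-50,13,0,0,0],[6,-56,20,0,0,0],[7,-63,26,0,0,0],[8,-71,32,0,0,0],[9,-79,38,0,0,0],[10,-86,43,0,0,0],[11,-93,46,0,0,0],[12,-100,49,0,0,0],[13,-107,52,0,0,0],[14,-114,55,0,0,0],[14,-114,55,0,0,0]]'
python3 plan.py; python3 - <<'E'
from h import *
im,X=cloud("side"); cv2.imwrite("pics/s1.png",cv2.resize(im[100:290,180:400,::-1],None,fx=3,fy=3))
E
```

```text
time: 4.45
position: [0.5696, 0.0651, 0.1546]
tool_rot: [0.215, -3.134, 0.001]
ft_force: [-0.3, 0.3, -0.5]
grip_width: 0.005
grip_force: 0.0
now s 0.04383051680084864
26 [-10.  79. -55.]
40 [ -7.  61. -34.]
60 [ -3.  30. -11.]
75 [1. 2. 1.]
90 [  5. -28.   5.]
105 [  9. -54.   4.]
120 [ 12. -78.  -6.]
135 [ 15. -98. -22.]
150 [  17. -114.  -43.]
165 [  18. -124.  -68.]
175 [  18. -126.  -85.]
180 [  19. -127.  -95.]
```

View pics/s1.png

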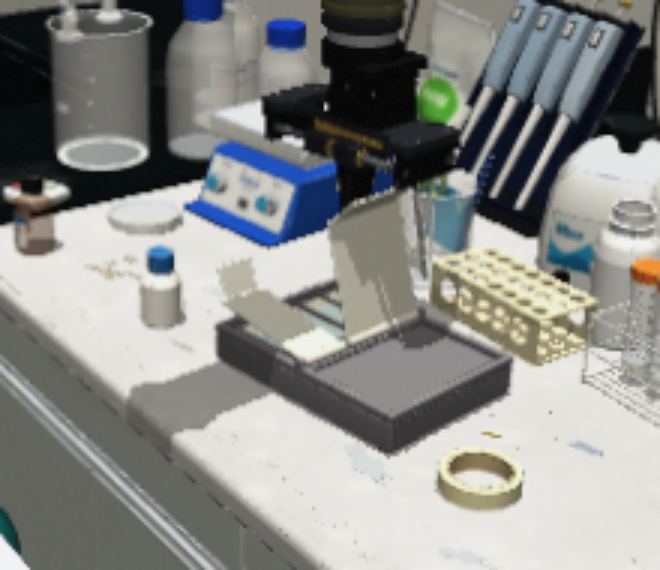

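The wide leaf at (375,270) is nearly upright with the fingers behind it, and the tray and narrow leaf haven't moved. I'll continue over the top.

```bash
python3 -m inch '[[1,-7,2,0,0,0],[3,-14,3,0,0,0],[4,-21,4,0,0,0],[5,-28,5,0,0,0],[6,-35,5,0,0,0],[7,-42,5,0,0,0],[8,-48,5,0,0,0],[9,-54,4,0,0,0],[10,-62,2,0,0,0],[11,-70,-2,0,0,0],[12,-78,-6,0,0,0],[13,-85,-11,0,0,0],[14,-92,-16,0,0,0],[15,-98,-22,0,0,0],[16,-104,-29,0,0,0],[17,-109,-36,0,0,0],[17,-114,-43,0,0,0],[17,-118,-51,0,0,0],[18,-121,-59,0,0,0],[18,-124,-68,0,0,0]]'
python3 plan.py|tail -3
```

```text
time: 7.0
position: [0.5877, -0.0576, 0.086]
tool_rot: [-0.218, 3.134, 0.0]
ft_force: [0.2, 0.0, 0.5]
grip_width: 0.005
grip_force: 0.2
165 [ 0. -1.  1.]
175 [  0.  -4. -16.]
180 [  1.  -5. -26.]
```

```bash
python3 -m inch '[[0,-2,-6,0,0,0],[0,-3,-12,0,0,0],[1,-4,-17,0,0,0],[1,-5,-21,0,0,0],[1,-5,-24,0,0,0],[1,-5,-26,0,0,0],[1,-5,-26,0,0,0]]'
```

```text
time: 7.88
position: [0.5887, -0.0626, 0.0623]
tool_rot: [-0.218, 3.134, 0.001]
ft_force: [-4.0, 0.2, 9.8]
grip_width: 0.007
grip_force: 4.8
```

9.8 N upward with the tip at 48 mm means the leaf is on its stop. I'll retreat and check.

```bash
python3 -m inch '[[0,0,10,0,0,0],[0,0,30,0,0,0],[0,0,70,0,0,0],[0,0,120,0,0,0],[0,30,160,0,0,0],[0,80,190,0,0,0],[0,140,220,0,0,0],[0,200,230,0,0,0],[0,260,230,0,0,0],[0,300,230,0,0,0],[0,300,230,0,0,0]]'
python3 - <<'E'
from h import *
im,X=cloud("side"); cv2.imwrite("pics/s2.png",cv2.resize(im[130:290,180:400,::-1],None,fx=3,fy=3))
def plane(p):
    q=p
    for _ in range(8):
        c=q.mean(0);n=np.linalg.svd(q-c)[2][2];n*=np.sign(n[2]);q=p[abs((p-c)@n)<.004]
    return len(q),c.round(4),n.round(3)
H=np.array([.549,.018]);a=np.radians(7.8);R=np.array([[np.cos(a),np.sin(a)],[-np.sin(a),np.cos(a)]])
for nm in("side","wrist","scene"):
    im,X=cloud(nm); L=(X[...,:2]-H)@R.T; w=(im.min(2)>120)&(X[...,2]>.03)&(X[...,2]<.12)
    for k,m in(("wide",w&(abs(L[...,0]-.028)<.04)&(L[...,1]<-.01)&(L[...,1]>-.112)),("nar",w&(abs(L[...,0]+.05)<.02)&(L[...,1]>.01)&(L[...,1]<.11))):
        if m.sum()>60:
            n,c,v=plane(X[m]); v2=R@v[:2]; print(nm,k,n,c,"tilt about spine",np.arctan2(-v2[1],v[2]).round(3))
    d=(X[...,0]>.4)&(X[...,0]<.675)&(X[...,1]>-.16)&(X[...,1]<.165)&(X[...,2]>.03)&(X[...,2]<.05)&(im.max(2)<150)
    k,l,st,c=cv2.connectedComponentsWithStats(d.astype(np.uint8))
    if k>1: i=1+st[1:,4].argmax(); print(nm,"tray",st[i,4],cv2.minAreaRect(X[l==i][:,:2].astype(np.float32)*1000))
E
```

```text
time: 9.25
position: [0.587, 0.2428, 0.2901]
tool_rot: [0.23, -3.132, -0.003]
ft_force: [-0.4, 0.3, 0.1]
grip_width: 0.004
grip_force: 0.0
side wide 483 [ 0.5843 -0.0403  0.0483] tilt about spine 0.003
side nar 262 [0.4913 0.0696 0.0579] tilt about spine 0.159
side tray 975 ((503.1203308105469, 8.764991760253906), (83.02323913574219, 240.3233184814453), 7.9076972007751465)
wrist wide 3916 [ 0.5839 -0.0382  0.0482] tilt about spine 0.001
wrist nar 2313 [0.4909 0.072  0.0579] tilt about spine 0.154
wrist tray 1351 ((542.6056518554688, 70.57615661621094), (168.33123779296875, 129.093017578125), 8.428487777709961)
scene wide 534 [ 0.5845 -0.038   0.0481] tilt about spine -0.002
scene nar 238 [0.4917 0.0651 0.0564] tilt about spine 0.156
scene tray 1931 ((549.0694580078125, 19.941558837890625), (171.629638671875, 239.5341033935547), 7.851969242095947)
```

View pics/s2.png

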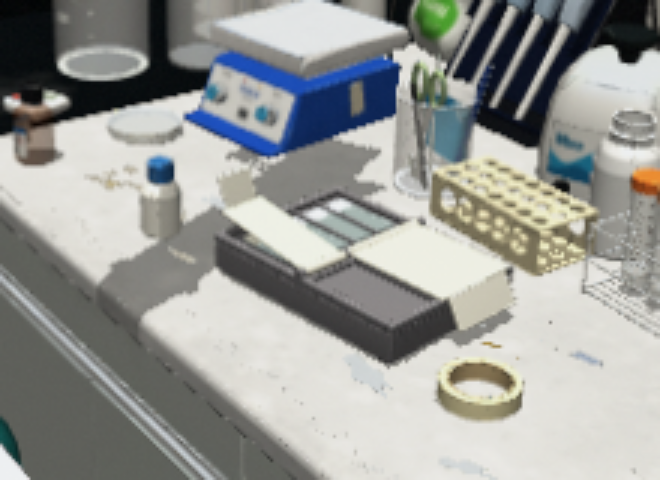

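The wide leaf at (430,265) lies flat on the empty page, within 0.003 rad by all three cameras, with its lip hanging outside the tray. The narrow leaf, the tray and the tape are unmoved, and the arm is clear.

```bash
python3 -c "from bench import ctrl; print(ctrl.close_job())"
```

```text
the job is handed in; nothing more can be done
None
```

The job is handed in: the wide leaf lies flat on the empty page (within 0.003 rad by all three cameras), the narrow leaf and tray measured unmoved, and the arm is clear.

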